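# Offer up a tool box hasp for its pin

### The job

The hasp strap of this steel tool box has to be pinned back onto its lid. Gently lower the open lid until it is fully shut, then pick up the loose strap and bring its knuckle in between the two knuckles on the front of the lid, so that the three pin holes line up and the strap stands out from the front of the box. Finish while still holding the strap there, steady in the gripper and not jammed against the lid, so that a workmate can drive the pin; leave the pin, padlock, hammer and tin where they lie.

Things in the scene. Friction and masses are not known exactly. Their poses are not given: they have to be found in the camera images.
- lid (a joint): Opening angle of the tool box lid, rad: 0 = shut, grows as its front rises; starts part open. A friction stay holds it wherever it is left (it does not fall); a push of 3 to 8 N down on its top near the front edge lowers it, and some 12 N upwards there would raise it again.
- hinge_line (a point): Fixed to the box: middle of the lid's hinge line, at the body's top rear edge, 120 mm above the bench. Box axes: x from front to rear (the front faces the robot's left), y along the hinge, z up. Red sheet steel box, fast on the bench, 200 mm deep (x), 320 wide (y), 170 high when shut: body 120, lid 50 (an upturned tray).
- lid_edge (a point): On the lid: middle of its front upper edge, 200 mm ahead of the hinge line and 50 mm above it when shut; axes turn with the lid (x to the hinge, y along the edge, z out of the flat top).
- lid_eye (a point): On the lid: middle of the pin line, half-way between two steel knuckles (20 mm diameter, 11 mm hole, each 24 mm long, 32 mm gap between) at the middle of the lid's front. When shut: 210 mm ahead of the hinge line, 135 mm above the bench, 10 mm in front of the lid's face, which a knuckle in the gap touches when in line. Axes as lid_edge: y along the holes.
- box_front (a point): Fixed to the box: middle of the body's front upper edge, 120 mm above the bench, box axes. A wire staple stands 30 mm out of the front below it, 46 to 76 mm above the bench. The plate that carries the lid's knuckles is 6 mm thick and covers the lid's face from 13 to 31 mm above the pin line; the gap between the knuckles is open in front and below.
- strap_mid (a point): Centre of the loose hasp strap's plate, half-way up. Plain steel, about 0.28 kg, flat on the bench (this point 4 mm above it): plate 44 mm wide (y), 8 mm thick, 50 mm to its free end, slot 36 by 13 mm along its middle. x points along the strap to its knuckle, z up, to the side on which the knuckle stands. It balances about 13 mm from here towards the knuckle.
- strap_hole (a point): Centre of the pin hole in the strap's one knuckle (20 mm diameter, 28 mm long along y, 11 mm hole), 60 mm from strap_mid along the strap's x and 6 mm up its z; undersides of knuckle and plate are level. The plate is 44 mm wide up to 13 mm short of the hole, then 28. Axes as strap_mid: y along the hole.
- pin: The L-shaped steel hinge pin, 10 mm thick and about 100 mm long, lying on the bench to the left, beyond the strap and padlock; not to be moved. Origin under its long leg.
- padlock: Brass padlock lying flat, 44 by 46 by 20 mm with a steel shackle; not to be moved. It and the strap lie in front of the box, one nearer to the robot, either way round. Origin under the middle of its case.
- hammer: Hammer, about 260 mm long, lying on the bench at the far right or far left; not to be moved. Origin on its underside.
- tin: Round tin, 72 mm across and 75 mm high, standing at the far left or far right, opposite the hammer; not to be moved. Origin under its centre.
Not all that is in view belongs to the job. Leave any green, purple or red look-alike of the part that bears strap_mid alone.

How it is judged:
By the outcome, as a careful person would: the job done as asked, in the order asked, and still so for the second after the job is handed in, while the arm keeps its last pose, push and grip.
It also fails if it takes over 54 s, if anything falls off the work surface, if the arm or the gripper's body presses on something with over 40 N, if the wrist force passes 120 N, or if a joint passes its speed limit or range.

### The arm

A 7-joint arm with a two-finger parallel gripper is mounted at the origin on the work surface. World frame = base frame: x ahead of the robot, y to its left, z up, the work surface at z = 0. Lengths are in m, angles in rad, forces in N, time in s.
With the tool pointing down it reaches from about 0.4 to 0.85 m from the base axis. Payload 10.4 kg.
Tool frame: the origin (TCP) lies at the very end of the fingers, on their centre line; the grasp point (between the pads) lies 19 mm behind it (manip.grip_depth is the distance from the TCP to the grasp point, in m); z points along the fingers, x is the direction in which the jaws open and shut, and the axes are right-handed (so a half turn about z gives the same grasp; the last joint's range is limited). The gripper opens to 85 mm and grips with 20 to 120 N. Pads are 22 mm wide; open, the fingers measure 114 mm over their backs; the gripper's body (76 mm by 85 mm) begins 54 mm behind the grasp point. The pads swing forward as they close: fully open they stand 13 mm farther back than shut.
Start: joints at [-1.362, 0.332, -0.065, 1.46, 0.022, 1.35, -0.088], TCP at [0.144, 0.608, 0.231] pointing down, gripper open.
Joint ranges: [-2.6, 2.6], [-0.5, 2.12], [-1.47, 1.34], [0.16, 2.42], [-1.27, 4.41], [0.06, 2.06], [-2.6, 2.6]. Speed limits (rad/s): [2.22, 2.22, 2.79, 2.79, 3.14, 3.14, 3.14].

### API

Orientations are given as a unit quaternion [x, y, z, w].
In Python, from workcell import manip, cams gives the robot as it stands. The module is installed in compiled form; this text tells all that it offers.
- The arm moves only by the tool move_arm, never from a script. Its arguments are lists of equal length, an entry for each row: "claw": the opening, from 0 (shut) to 1 (fully open); "dp": the shift along the tool's x, y, z as a fraction of full scale, a list of three; "turn": the turn, a rotation vector about the tool's x, y, z as a fraction of full scale, a list of three. A call has 1 to 8 rows; each row shifts and turns the commanded pose from where the row before left it, along the tool's axes as they then stand; what a row does not reach is not made up. Full scale, the value 1, is 200 mm for a shift and 45 degrees for a turn. A row lasts 1/12 s, in which the tool goes at most 41.7 mm and 7.16 degrees, less where a joint would pass 70% of its speed; a pose out of reach is approached as far as the arm can. A call with a number of a shift or a turn outside -1 to 1 is refused whole. A call with a gripper value outside its range is refused whole. The fingers move at their own pace and stop on an object; "grip_force" is the grip in N (left out, the last holds). Time passes only in rows, so rows that do not move let the fingers close. It gives the time, the measured TCP pose, the force and the opening at its end, in the units of the state.
- manip.get_obs(): the state, without advancing time (a new reading comes with each control period).
- cams.camera(name): name is "scene" or "top"; returns the picture (384x512x3 uint8, red, green, blue); there is no depth.
- cams.camera_info(name): a dict with "fx", "fy", "cx", "cy" (pixels), "dist" ([k1, k2, p1, p2, k3] as OpenCV has them; the pictures are not rectified), "pose" (4x4, takes a point from camera to world coordinates). Camera axes: x right, y down, z forward; pixel columns grow to the right and rows downward; lengths in m; the calibration is good to about 2 mm. A picture is of the moment at which its call begins. camera_info takes no time and is no camera call.
- manip.hand_in(): hands the job in, once; it reports no verdict.
The state is a dict: "clock": time; "joint_pos": joint angles; "joint_velocities": joint speeds; "tau": joint torques, N m; "position": TCP position; "ee_rot": TCP orientation; "ft_force": force on the tool from outside, world axes, zero at the start; "torque": the same for the moment, N m; "grip_width": opening from 0.0 (shut) to 1.0 (fully open).
Only numpy, scipy, OpenCV 4.12 (cv2) and the standard library are available. Lean on these libraries where they do the work, as an engineer would, in place of code of your own. Each camera call takes 0.05 s, during which the arm holds its last target.

## Working session

There is one attempt and no reset: what is moved stays moved. The work goes in short steps, Python scripts to look and compute and a tool call to move; the robot and the scene stay as the last step left them, time stands still between calls to the robot, and variables do not carry over. Pictures are saved under pics/ and viewed, and the job is handed in when it is done.

Besides the shell and the picture viewer there is one more tool, called after "Emit:" as name(argument=value, ...) on one line, values as JSON. move_arm: Moves the arm, as the interface text tells. Shift numbers are shares of 200 mm and turn numbers shares of 45 degrees, none past 1 either way. Its arguments: {"type":"object","properties":{"claw":{"type":"array","items":{"type":"number"}},"dp":{"type":"array","items":{"type":"array","items":{"type":"number"}}},"turn":{"type":"array","items":{"type":"array","items":{"type":"number"}}},"grip_force":{"type":"number"}},"required":["claw","dp","turn"]}

```bash
mkdir -p pics
python3 - <<'E'
from workcell import manip, cams
import cv2
o=manip.get_obs()
for k,v in o.items(): print(k,v)
print(manip.grip_depth)
for n in("scene","top"):
    im=cams.camera(n); cv2.imwrite(f"pics/{n}0.png",im[:,:,::-1]); print(n,cams.camera_info(n))
E
```

```text
clock 0.0
joint_pos [-1.36160953  0.33283343 -0.06470211  1.46096007  0.02160824  1.34988375
 -0.08849207]
joint_velocities [-2.34997115e-03 -1.11096002e-04 -9.23127834e-05  1.90832309e-04
  3.26817160e-04 -1.71459272e-04 -1.37611944e-04]
tau [-1.42902459e-04 -6.25432062e+01  4.89755091e-02 -3.91620576e+01
  1.62071380e-02  9.54578281e-03  1.18417967e-05]
position [0.14349311 0.60791682 0.23053099]
ee_rot [ 7.84118636e-01  6.20610573e-01 -5.21123572e-04  4.58907084e-04]
ft_force [0.88928593 0.33575987 0.03704494]
torque [-0.05735587 -0.00567118 -0.01849903]
grip_width 1.000395107974989
0.0187
scene {'fx': 456.7268497361965, 'fy': 456.7268497361965, 'cx': 251.1351499593864, 'cy': 187.2874481938632, 'dist': array([0.03985121, 0.        , 0.        , 0.        , 0.        ]), 'pose': array([[ 0.76475854,  0.45858806, -0.45259403,  1.18971599],
       [ 0.64429755, -0.54975054,  0.5316531 , -0.84653882],
       [-0.00500405, -0.69819147, -0.71589358,  1.27637983],
       [ 0.        ,  0.        ,  0.        ,  1.        ]])}
top {'fx': 489.8601513952766, 'fy': 489.8601513952766, 'cx': 254.22792425379097, 'cy': 191.0437595429761, 'dist': array([-0.01627424,  0.        ,  0.        ,  0.        ,  0.        ]), 'pose': array([[-0.01912987, -0.98750802,  0.15640318,  0.25486379],
       [-0.9997908 ,  0.0200264 ,  0.00415823, -0.00991274],
       [-0.00723848, -0.15629092, -0.98768454,  1.59528639],
       [ 0.        ,  0.        ,  0.        ,  1.        ]])}
```

View pics/scene0.png

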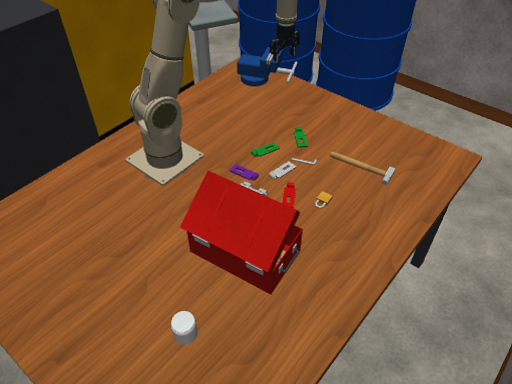

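View pics/top0.png

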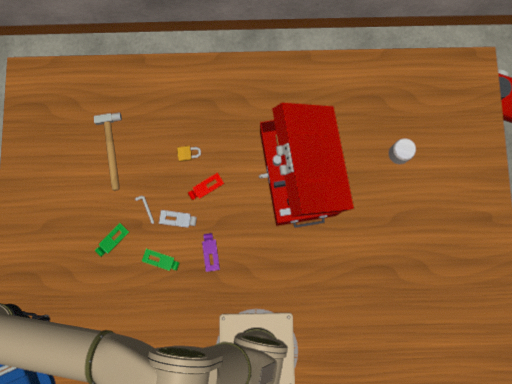

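The scene view shows the lid part open. In the top view the grey strap is at about (177,218), the pin at (147,208), the padlock at (188,153), the hammer at top left, and the box at about (305,165) with its front facing left. Next I'll zoom in.

Run:
```python
import cv2
t=cv2.imread("pics/top0.png")
cv2.imwrite("pics/top0a.png",cv2.resize(t[195:245,130:230],None,fx=8,fy=8,interpolation=cv2.INTER_CUBIC))
cv2.imwrite("pics/top0b.png",cv2.resize(t[95:235,250:360],None,fx=4.2,fy=4.2,interpolation=cv2.INTER_CUBIC))
s=cv2.imread("pics/scene0.png")
cv2.imwrite("pics/scene0a.png",cv2.resize(s[145:295,170:330],None,fx=4,fy=4,interpolation=cv2.INTER_CUBIC))
```

```text
(no output)
```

View pics/top0a.png

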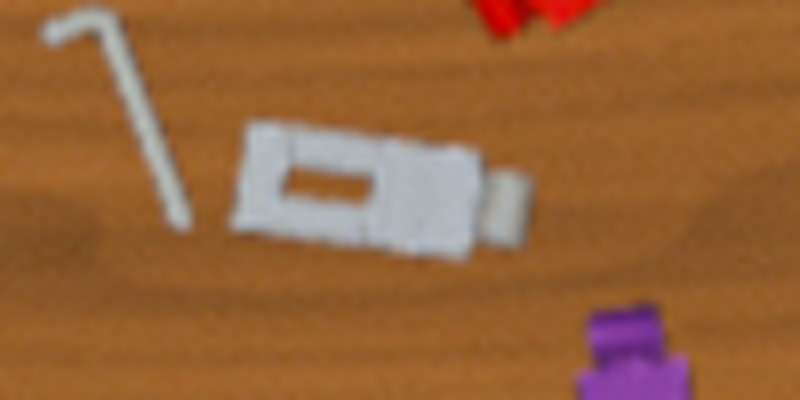

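View pics/top0b.png

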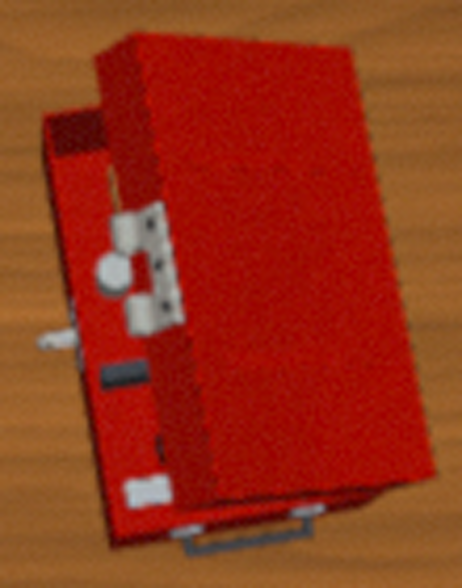

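View pics/scene0a.png

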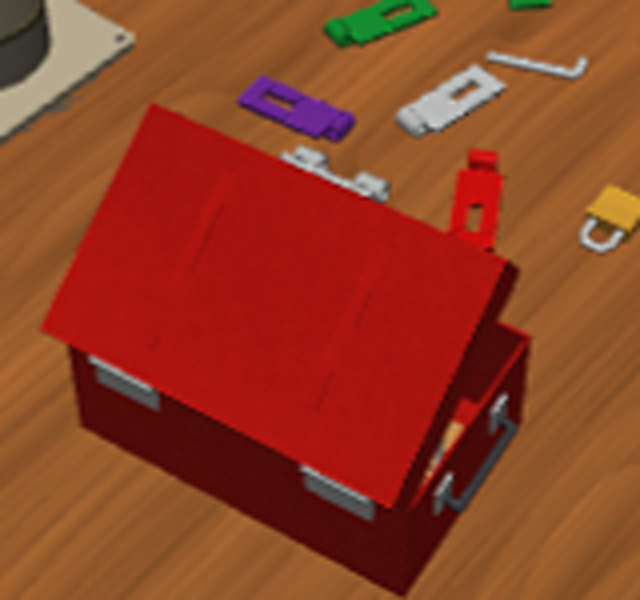

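```bash
cat > h.py <<'E'
import numpy as np, cv2
from scipy.optimize import least_squares
from workcell import manip, cams
def info(n):
    c=cams.camera_info(n); K=np.array([[c['fx'],0,c['cx']],[0,c['fy'],c['cy']],[0,0,1.]]); return K,np.array(c['dist'],float),np.array(c['pose'])
def proj(n,P):
    K,d,T=info(n); Ti=np.linalg.inv(T); r,_=cv2.Rodrigues(Ti[:3,:3])
    return cv2.projectPoints(np.asarray(P,float).reshape(-1,1,3),r,Ti[:3,3],K,d)[0].reshape(-1,2)
def ray(n,px,z):
    K,d,T=info(n); u=cv2.undistortPoints(np.asarray(px,float).reshape(-1,1,2),K,d).reshape(-1,2)
    D=np.c_[u,np.ones(len(u))]@T[:3,:3].T; o=T[:3,3]
    return o+D*((z-o[2])/D[:,2])[:,None]
def boxpt(p,B):  # B: x,y of hinge mid, yaw of box x axis
    c,s=np.cos(B[2]),np.sin(B[2]); p=np.atleast_2d(p)
    return np.c_[B[0]+c*p[:,0]-s*p[:,1],B[1]+s*p[:,0]+c*p[:,1],0.12+p[:,2]]
def lidpt(p,th):
    p=np.atleast_2d(p); c,s=np.cos(th),np.sin(th)
    # positive th raises front (x negative)
    return np.c_[c*p[:,0]+s*p[:,2],p[:,1],-s*p[:,0]+c*p[:,2]]
E
python3 - <<'E'
from h import *
fx=[("top",(-.2,.16,0),(260.7,122.4)),("top",(-.2,-.16,0),(276.2,225.5)),("scene",(0,.16,-.12),(271.25,293.75)),("scene",(0,-.16,-.12),(190.5,252)),("scene",(-.2,.16,0),(302.5,230))]
ld=[("top",(-.2,.16,.05),(282.1,103.3)),("scene",(-.2,.16,.05),(298.7,211.2)),("top",(-.2,-.16,.05),(301.2,215.2)),("scene",(-.2,-.16,.05),(208.7,171.2)),("top",(0,.16,.05),(334.5,106.4)),("scene",(0,.16,.05),(268.7,272)),("top",(0,-.16,.05),(353.6,208)),("scene",(0,-.16,.05),(180.5,227))]
def f(q):
    r=[proj(n,boxpt(p,q))[0]-px for n,p,px in fx]+[proj(n,boxpt(lidpt(p,q[3]),q))[0]-px for n,p,px in ld]
    return np.ravel(r)
s=least_squares(f,[.6,-.2,-1.4,.5],loss='soft_l1'); print(s.x); print(s.fun.reshape(-1,2).round(1))
q=s.x
print("front edge body from rays",ray("top",[(260.7,122.4),(276.2,225.5)],.12))
print("lid edge",boxpt(lidpt([-.2,0,.05],q[3]),q),"eye shut",boxpt([-.21,0,.015],q))
t=cams.camera("top")
roi=np.zeros(t.shape[:2],bool);roi[205:232,154:201]=1
hsv=cv2.cvtColor(t,cv2.COLOR_RGB2HSV)
m=((hsv[...,1]<70)&(hsv[...,2]>110)&roi).astype(np.uint8)
cs,_=cv2.findContours(m,cv2.RETR_EXTERNAL,cv2.CHAIN_APPROX_NONE); c=max(cs,key=cv2.contourArea)
print(cv2.minAreaRect(c)); b=cv2.boxPoints(cv2.minAreaRect(c)); print(b, ray("top",b,.008))
W=ray("top",c.reshape(-1,2),.008)[:,:2].astype(np.float32); r=cv2.minAreaRect(W*1000);print(r)
E
```

```text
[ 0.57854728 -0.24632851 -1.42750056  0.57255558]
[[-0.8 -1.1]
 [ 1.  -3.2]
 [-0.7  1.2]
 [-0.6 -0.3]
 [ 0.  -1. ]
 [-1.4 -1.1]
 [-1.6 -1.3]
 [-0.4 -1.6]
 [-0.5 -0.8]
 [-1.  -0.9]
 [-1.5  0.1]
 [ 0.2  0.4]
 [-1.  -0.2]]
front edge body from rays [[ 0.70479986 -0.02803175  0.12      ]
 [ 0.38197851 -0.06792338  0.12      ]]
lid edge [[ 0.55840954 -0.10675907  0.27038232]] eye shut [[ 0.54855804 -0.03848086  0.135     ]]
((177.36155700683594, 218.60772705078125), (36.34217834472656, 14.015925407409668), 7.125016689300537)
[[158.46155 223.30772]
 [160.20001 209.40004]
 [196.26157 213.90773]
 [194.5231  227.81541]] [[0.40627003 0.31034204 0.008     ]
 [0.45172378 0.30515477 0.008     ]
 [0.43459091 0.18716728 0.008     ]
 [0.38931763 0.19285569 0.008     ]]
((420.45391845703125, 248.6560516357422), (118.89328002929688, 45.69034957885742), 81.79087829589844)
```

The box hinge middle is at about (0.579, -0.246), yaw -81.8°, and the lid is open about 0.57 rad. The strap runs with its knuckle towards the box. I'll raise the arm, turn it square to the box and close the fingers.

Emit:
move_arm(claw=[0,0,0,0,0,0,0,0], dp=[[0,0,-0.07],[0,0,-0.07],[0,0,-0.07],[0,0,-0.07],[0,0,-0.07],[0,0,-0.07],[0,0,-0.07],[0,0,-0.07]], turn=[[0,0,0.15],[0,0,0.15],[0,0,0.15],[0,0,0.15],[0,0,0.15],[0,0,0.15],[0,0,0.15],[0,0,0.15]])

```text
clock: 0.82
position: [0.1436, 0.6081, 0.3437]
ee_rot: [0.981, 0.194, -0.0, 0.0]
ft_force: [-0.3, 0.4, 0.2]
grip_width: 0.0
```

Emit:
move_arm(claw=[0,0,0], dp=[[0,0,0],[0,0,0],[0,0,0]], turn=[[0,0,0.16],[0,0,0.16],[0,0,0]])

```text
clock: 1.07
position: [0.1435, 0.6083, 0.3432]
ee_rot: [0.998, 0.07, -0.0, 0.0]
ft_force: [0.7, 0.2, -0.2]
grip_width: -0.006
```

```bash
cat >> h.py <<'E'
from scipy.spatial.transform import Rotation as R
Bq=np.array([0.57854728,-0.24632851,-1.42750056]); TH0=0.5726
def todp(target,frm=None):
    o=manip.get_obs(); p=np.array(o['position']) if frm is None else np.array(frm)
    return R.from_quat(o['ee_rot']).inv().apply(np.array(target)-p)/0.2
E
python3 - <<'E'
from h import *
o=manip.get_obs(); print(R.from_quat(o['ee_rot']).as_matrix().round(3))
prev=None
for th in [TH0,.5,.4,.3,.2,.1,0]:
    w=boxpt(lidpt([-.18,0,.05],th),Bq)[0]
    if prev is None: w0=w+[0,0,.04]; print("above",w0,todp(w0).round(3)); print((w-w0).round(3))
    else: print(th,w.round(4),todp(w,prev).round(3))
    prev=w
E
```

```text
[[ 0.99  0.14  0.  ]
 [ 0.14 -0.99 -0.  ]
 [-0.    0.   -1.  ]]
above [ 0.56081105 -0.12340329  0.2995522 ] [1.554 3.915 0.219]
[ 0.    0.   -0.04]
0.5 [ 0.5594 -0.1137  0.2502] [-0.    -0.049  0.047]
0.4 [ 0.5577 -0.1015  0.2361] [-0.    -0.062  0.07 ]
0.3 [ 0.5561 -0.0908  0.221 ] [-0.    -0.054  0.076]
0.2 [ 0.5548 -0.0816  0.2048] [-0.    -0.046  0.081]
0.1 [ 0.5537 -0.074   0.1877] [-0.    -0.038  0.085]
0 [ 0.5528 -0.0682  0.17  ] [-0.    -0.029  0.089]
```

Emit:
move_arm(claw=[0,0,0,0,0,0,0,0], dp=[[0.065,0.163,0],[0.065,0.163,0],[0.065,0.163,0],[0.065,0.163,0],[0.065,0.163,0],[0.065,0.163,0],[0.065,0.163,0],[0.065,0.163,0]], turn=[[0,0,0],[0,0,0],[0,0,0],[0,0,0],[0,0,0],[0,0,0],[0,0,0],[0,0,0]])

```text
clock: 1.73
position: [0.2851, 0.3637, 0.3431]
ee_rot: [0.997, 0.076, -0.0, 0.0]
ft_force: [1.5, 0.2, 0.3]
grip_width: -0.002
```

Emit:
move_arm(claw=[0,0,0,0,0,0,0,0], dp=[[0.065,0.163,0],[0.065,0.163,0],[0.065,0.163,0],[0.065,0.163,0],[0.065,0.163,0],[0.065,0.163,0],[0.065,0.163,0],[0.065,0.163,0]], turn=[[0,0,0],[0,0,0],[0,0,0],[0,0,0],[0,0,0],[0,0,0],[0,0,0],[0,0,0]])

```text
clock: 2.4
position: [0.4259, 0.1208, 0.3433]
ee_rot: [0.997, 0.076, 0.0, -0.0]
ft_force: [1.6, 0.9, -0.2]
grip_width: -0.001
```

Emit:
move_arm(claw=[0,0,0,0,0,0,0,0], dp=[[0.065,0.163,0],[0.065,0.163,0],[0.065,0.163,0],[0.065,0.163,0],[0.065,0.163,0],[0.065,0.163,0],[0.065,0.163,0],[0.065,0.163,0]], turn=[[0,0,0],[0,0,0],[0,0,0],[0,0,0],[0,0,0],[0,0,0],[0,0,0],[0,0,0]])

```text
clock: 3.07
position: [0.5672, -0.1213, 0.3431]
ee_rot: [0.997, 0.076, 0.0, -0.0]
ft_force: [0.0, 2.3, -0.5]
grip_width: -0.006
```

Emit:
move_arm(claw=[0,0,0,0,0,0], dp=[[0,0,0.08],[0,0,0.08],[0,0,0.08],[0,0,0.06],[0,0,0.03],[0,0,0]], turn=[[0,0,0],[0,0,0],[0,0,0],[0,0,0],[0,0,0],[0,0,0]])

```text
clock: 3.57
position: [0.5659, -0.1197, 0.2761]
ee_rot: [0.997, 0.074, -0.001, -0.0]
ft_force: [-0.9, 0.9, 0.3]
grip_width: -0.001
```

Emit:
move_arm(claw=[0,0,0,0,0,0,0,0], dp=[[0,0,0.012],[0,0,0.012],[0,0,0.012],[0,0,0.012],[0,0,0.012],[0,0,0.012],[0,0,0.012],[0,0,0.012]], turn=[[0,0,0],[0,0,0],[0,0,0],[0,0,0],[0,0,0],[0,0,0],[0,0,0],[0,0,0]])

```text
clock: 4.23
position: [0.5674, -0.1202, 0.2594]
ee_rot: [0.997, 0.074, 0.001, -0.0]
ft_force: [0.3, 0.6, 7.0]
grip_width: -0.001
```

Emit:
move_arm(claw=[0,0,0,0,0,0,0,0], dp=[[0,-0.008,0.008],[0,-0.008,0.008],[0,-0.008,0.008],[0,-0.008,0.008],[0,-0.008,0.008],[0,-0.008,0.008],[0,-0.008,0.008],[0,-0.008,0.008]], turn=[[0,0,0],[0,0,0],[0,0,0],[0,0,0],[0,0,0],[0,0,0],[0,0,0],[0,0,0]])

```text
clock: 4.9
position: [0.5653, -0.1076, 0.2458]
ee_rot: [0.997, 0.073, 0.001, 0.0]
ft_force: [3.5, -1.7, 3.1]
grip_width: 0.001
```

Emit:
move_arm(claw=[0,0,0,0,0,0,0,0], dp=[[0,-0.008,0.009],[0,-0.008,0.009],[0,-0.008,0.009],[0,-0.008,0.009],[0,-0.008,0.009],[0,-0.008,0.009],[0,-0.008,0.009],[0,-0.008,0.009]], turn=[[0,0,0],[0,0,0],[0,0,0],[0,0,0],[0,0,0],[0,0,0],[0,0,0],[0,0,0]])

```text
clock: 5.57
position: [0.5623, -0.095, 0.2305]
ee_rot: [0.997, 0.073, -0.0, 0.0]
ft_force: [1.5, -3.5, 2.1]
grip_width: 0.002
```

Emit:
move_arm(claw=[0,0,0,0,0,0,0,0], dp=[[0,-0.007,0.0095],[0,-0.007,0.0095],[0,-0.007,0.0095],[0,-0.007,0.0095],[0,-0.007,0.0095],[0,-0.007,0.0095],[0,-0.007,0.0095],[0,-0.007,0.0095]], turn=[[0,0,0],[0,0,0],[0,0,0],[0,0,0],[0,0,0],[0,0,0],[0,0,0],[0,0,0]])

```text
clock: 6.23
position: [0.5611, -0.0836, 0.2155]
ee_rot: [0.997, 0.073, 0.0, -0.0]
ft_force: [0.4, -2.8, 2.2]
grip_width: -0.0
```

Emit:
move_arm(claw=[0,0,0,0,0,0,0,0], dp=[[0,-0.005,0.01],[0,-0.005,0.01],[0,-0.005,0.01],[0,-0.005,0.01],[0,-0.005,0.01],[0,-0.005,0.01],[0,-0.005,0.01],[0,-0.005,0.01]], turn=[[0,0,0],[0,0,0],[0,0,0],[0,0,0],[0,0,0],[0,0,0],[0,0,0],[0,0,0]])

```text
clock: 6.9
position: [0.5599, -0.0756, 0.1995]
ee_rot: [0.997, 0.073, 0.0, -0.0]
ft_force: [-0.2, -0.4, 3.1]
grip_width: -0.005
```

Emit:
move_arm(claw=[0,0,0,0,0,0,0,0], dp=[[0,-0.004,0.01],[0,-0.004,0.01],[0,-0.004,0.01],[0,-0.004,0.01],[0,-0.004,0.01],[0,-0.004,0.01],[0,-0.004,0.01],[0,-0.003,0.01]], turn=[[0,0,0],[0,0,0],[0,0,0],[0,0,0],[0,0,0],[0,0,0],[0,0,0],[0,0,0]])

```text
clock: 7.57
position: [0.559, -0.0695, 0.1835]
ee_rot: [0.997, 0.073, -0.0, -0.0]
ft_force: [-0.7, 1.1, 3.8]
grip_width: 0.001
```

Emit:
move_arm(claw=[0,0,0,0,0,0], dp=[[0,-0.002,0.009],[0,-0.002,0.009],[0,-0.002,0.008],[0,-0.002,0.006],[0,0,0.005],[0,0,0.005]], turn=[[0,0,0],[0,0,0],[0,0,0],[0,0,0],[0,0,0],[0,0,0]])

```text
clock: 8.07
position: [0.5589, -0.0678, 0.1752]
ee_rot: [0.997, 0.073, 0.0, -0.0]
ft_force: [-0.3, 2.3, 4.5]
grip_width: -0.003
```

Emit:
move_arm(claw=[0,0,0,0], dp=[[0,0,0.008],[0,0,0.005],[0,0,0.003],[0,0,0]], turn=[[0,0,0],[0,0,0],[0,0,0],[0,0,0]])

```text
clock: 8.4
position: [0.5588, -0.0682, 0.1719]
ee_rot: [0.997, 0.073, 0.0, 0.0]
ft_force: [0.9, 2.1, 1.6]
grip_width: 0.001
```

Emit:
move_arm(claw=[0,0,0,0], dp=[[0,0,0.005],[0,0,0.005],[0,0,0],[0,0,0]], turn=[[0,0,0],[0,0,0],[0,0,0],[0,0,0]])

```text
clock: 8.73
position: [0.5588, -0.0681, 0.1702]
ee_rot: [0.997, 0.073, 0.0, -0.0]
ft_force: [-0.6, 2.7, 5.1]
grip_width: 0.0
```

Emit:
move_arm(claw=[0,0,0,0], dp=[[0,0,0.003],[0,0,0.003],[0,0,0],[0,0,0]], turn=[[0,0,0],[0,0,0],[0,0,0],[0,0,0]])

```text
clock: 9.07
position: [0.5589, -0.0681, 0.1701]
ee_rot: [0.997, 0.073, 0.0, -0.001]
ft_force: [-7.1, 4.5, 17.1]
grip_width: 0.002
```

Emit:
move_arm(claw=[0,0,0,0], dp=[[0,0,0.003],[0,0,0.003],[0,0,0],[0,0,0]], turn=[[0,0,0],[0,0,0],[0,0,0],[0,0,0]])

```text
clock: 9.4
position: [0.559, -0.0681, 0.17]
ee_rot: [0.997, 0.073, 0.0, -0.001]
ft_force: [-11.6, 5.0, 30.7]
grip_width: 0.001
```

Emit:
move_arm(claw=[0,0,0,0,0,0,0,0], dp=[[0,0,-0.02],[0,0,-0.1],[0,0,-0.15],[0,0,-0.15],[-0.05,-0.18,0],[-0.05,-0.18,0],[-0.05,-0.18,0],[-0.05,-0.18,0]], turn=[[0,0,0],[0,0,0],[0,0,0],[0,0,0],[0,0,0.12],[0,0,0.12],[0,0,0.13],[0,0,0]])

```text
clock: 10.07
position: [0.5184, 0.0702, 0.2516]
ee_rot: [0.998, -0.07, -0.0, -0.0]
ft_force: [0.8, 0.4, 0.9]
grip_width: -0.003
```

Run:
```python
from h import *
o=manip.get_obs();print(o['position'],R.from_quat(o['ee_rot']).as_matrix().round(3).tolist(),o['ft_force'])
for n in("scene","top"):
    im=cams.camera(n)[:,:,::-1]; cv2.imwrite(f"pics/{n}1.png",im)
t=cv2.imread("pics/top1.png"); s=cv2.imread("pics/scene1.png")
cv2.imwrite("pics/top1a.png",cv2.resize(t[95:240,140:360],None,fx=3.6,fy=3.6,interpolation=cv2.INTER_CUBIC))
cv2.imwrite("pics/scene1a.png",cv2.resize(s[145:295,170:330],None,fx=4,fy=4,interpolation=cv2.INTER_CUBIC))
```

```text
[0.51835746 0.07020234 0.25156756] [[0.99, -0.139, -0.0], [-0.139, -0.99, 0.0], [-0.0, -0.0, -1.0]] [0.83712743 0.37545491 0.86492854]
```

View pics/top1a.png

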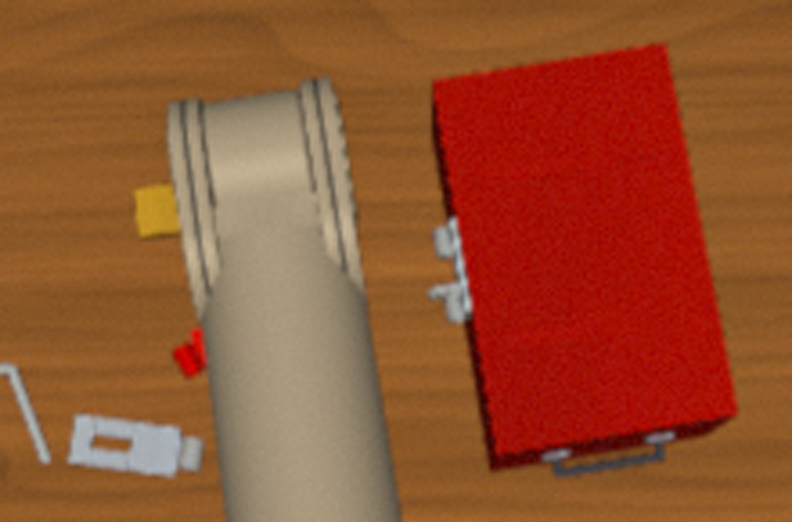

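View pics/scene1a.png

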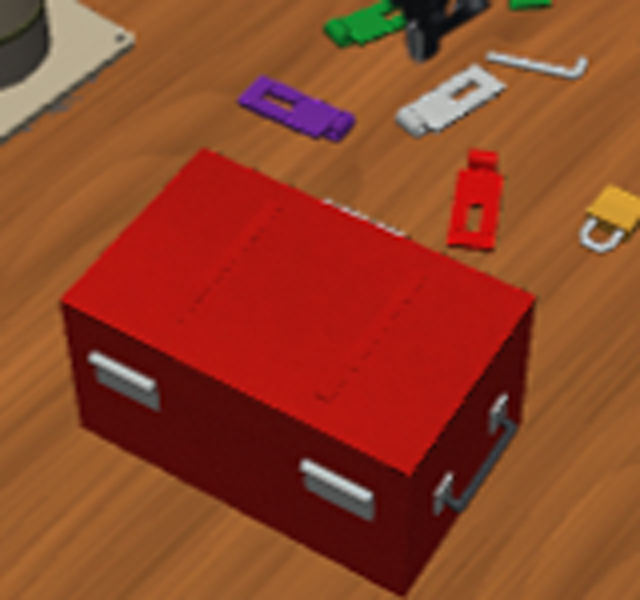

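Run:
```python
from h import *
def rect(n,m,z):
    cs,_=cv2.findContours(m.astype(np.uint8),cv2.RETR_EXTERNAL,cv2.CHAIN_APPROX_NONE); c=max(cs,key=cv2.contourArea)
    W=ray(n,c.reshape(-1,2),z)[:,:2].astype(np.float32); r=cv2.minAreaRect(W*1000); return r,cv2.boxPoints(r)
for n in("top","scene"):
    t=cv2.cvtColor(cv2.imread(f"pics/{n}1.png"),cv2.COLOR_BGR2HSV)
    for vt in(125,140,150):
        m=((t[...,0]<6)|(t[...,0]>174))&(t[...,1]>180)&(t[...,2]>vt)
        m[:, :180]=0 
        if n=="top": m[:, :250]=0
        print(n,vt,rect(n,m,.17)[0], "pred",boxpt([-.1,0,0],Bq)[0,:2], np.degrees(Bq[2]))
    for k in("0","1"):
        t=cv2.cvtColor(cv2.imread(f"pics/{n}{k}.png"),cv2.COLOR_BGR2HSV)
        roi=np.zeros(t.shape[:2],bool)
        if n=="top": roi[205:232,154:201]=1
        else: roi[160:181,267:299]=1; 
        m=(t[...,1]<70)&(t[...,2]>110)&roi
        print("strap",n,k,rect(n,m,.008 if n=="top" else .006))
print("knuckles",ray("top",[(263.6,162.2),(266.4,179.7)],.143),"pred",boxpt([[-.21,.028,0],[-.21,-.028,0]],Bq))
```

```text
top 125 ((562.8430786132812, -145.6158447265625), (319.67620849609375, 198.96563720703125), 8.511751174926758) pred [ 0.56426669 -0.14735344] -81.78975734056154
top 140 ((563.1790771484375, -146.305419921875), (318.89434814453125, 197.79608154296875), 8.396430969238281) pred [ 0.56426669 -0.14735344] -81.78975734056154
top 150 ((564.1680908203125, -146.39881896972656), (316.7264099121094, 197.54092407226562), 8.311579704284668) pred [ 0.56426669 -0.14735344] -81.78975734056154
strap top 0 (((420.4961853027344, 248.77352905273438), (118.86248016357422, 46.093265533447266), 82.5230712890625), array([[389.9119 , 192.8466 ],
       [435.61325, 186.84862],
       [451.08047, 304.70044],
       [405.37912, 310.69843]], dtype=float32))
strap top 1 (((420.22637939453125, 248.6806182861328), (118.89464569091797, 45.30423355102539), 81.74073791503906), array([[389.26944, 193.1039 ],
       [434.1038 , 186.59584],
       [451.18332, 304.25732],
       [406.34897, 310.76538]], dtype=float32))
scene 125 ((563.3142700195312, -147.11181640625), (320.6524963378906, 201.2026824951172), 8.344126701354
[... 357 characters left out ...]
 -81.78975734056154
strap scene 0 (((420.2796936035156, 251.2109375), (115.94456481933594, 48.66883087158203), 81.28466796875), array([[387.442  , 197.59532],
       [435.54886, 190.22075],
       [453.1174 , 304.82654],
       [405.01053, 312.2011 ]], dtype=float32))
strap scene 1 (((419.44244384765625, 251.41265869140625), (115.94612884521484, 48.82552719116211), 80.08381652832031), array([[385.41098, 198.50972],
       [433.5071 , 190.10161],
       [453.4739 , 304.3156 ],
       [405.37778, 312.7237 ]], dtype=float32))
knuckles [[ 0.57272029 -0.03388012  0.143     ]
 [ 0.51868342 -0.04111859  0.143     ]] pred [[ 0.57627107 -0.03448229  0.12      ]
 [ 0.52084503 -0.04247942  0.12      ]]
```

The lid is shut: the scene view shows a level top and the edges match the 0.17 m plane. The strap has not moved and its centre is about (0.420, 0.249). I'll move over it with the fingers part open.

Emit:
move_arm(claw=[0.62,0.62,0.62,0.62,0.62,0.62,0.62,0.62], dp=[[-0.1,-0.13,0],[-0.1,-0.13,0],[-0.1,-0.13,0],[-0.1,-0.13,0],[-0.1,-0.13,0.1],[-0.1,-0.14,0.1],[-0.01,-0.01,0.15],[0,0,0.15]], turn=[[0,0,0],[0,0,0],[0,0,0],[0,0,0],[0,0,0],[0,0,0],[0,0,0],[0,0,0]])

```text
clock: 10.83
position: [0.4184, 0.2466, 0.1505]
ee_rot: [0.998, -0.063, 0.0, -0.0]
ft_force: [0.4, -0.1, -0.0]
grip_width: 0.621
```

Emit:
move_arm(claw=[0.62,0.62,0.62,0.62,0.62,0.62], dp=[[0,0,0.15],[0,0,0.15],[0,0,0.1],[0,0,0],[0,0,0],[0,0,0]], turn=[[0,0,0],[0,0,0],[0,0,0],[0,0,0],[0,0,0],[0,0,0]])

```text
clock: 11.33
position: [0.4202, 0.2448, 0.0729]
ee_rot: [0.998, -0.066, 0.001, -0.0]
ft_force: [0.2, 0.4, 0.7]
grip_width: 0.62
```

Run:
```python
from h import *
o=manip.get_obs();print(o['position'],R.from_quat(o['ee_rot']).as_matrix().round(4).tolist(),o['ft_force'],o['grip_width'])
print(todp([.4199,.2458,.025]))
s=cams.camera("scene")[:,:,::-1]; t=cams.camera("top")[:,:,::-1]
cv2.imwrite("pics/scene2a.png",cv2.resize(s[120:200,240:340],None,fx=6,fy=6,interpolation=cv2.INTER_CUBIC))
```

```text
[0.42022746 0.24478094 0.07288197] [[0.9913, -0.1316, 0.0011], [-0.1316, -0.9913, 0.0005], [0.0011, -0.0006, -1.0]] [0.23699409 0.38080514 0.73970363] 0.620188572251005
[-0.00254817 -0.00469304  0.2394101 ]
```

View pics/scene2a.png

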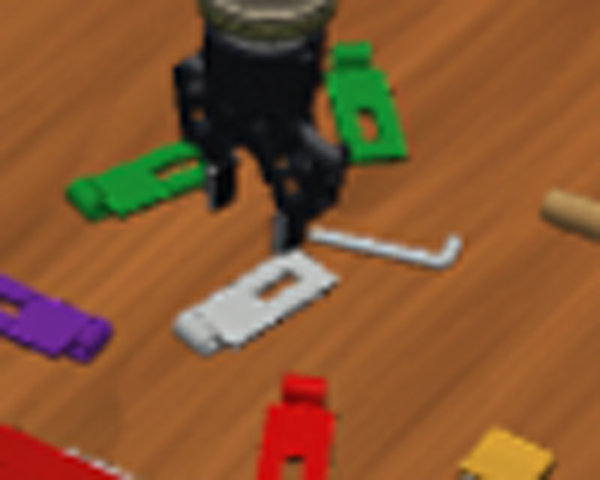

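Emit:
move_arm(claw=[0.62,0.62,0.62,0.62,0.62,0.62], dp=[[-0.002,-0.005,0.1],[0,0,0.1],[0,0,0.04],[0,0,0.02],[0,0,0],[0,0,0]], turn=[[0,0,0.01],[0,0,0],[0,0,0],[0,0,0],[0,0,0],[0,0,0]])

```text
clock: 11.93
position: [0.4196, 0.2462, 0.0206]
ee_rot: [0.998, -0.07, 0.0, -0.0]
ft_force: [-0.1, -0.2, -0.0]
grip_width: 0.62
```

Emit:
move_arm(claw=[0.62,0.62,0.62,0.62,0.62,0.62], dp=[[0,0,0.02],[0,0,0.02],[0,0,0.015],[0,0,0.015],[0,0,0.01],[0,0,0]], turn=[[0,0,0],[0,0,0],[0,0,0],[0,0,0],[0,0,0],[0,0,0]])

```text
clock: 12.43
position: [0.4189, 0.2457, 0.0033]
ee_rot: [0.998, -0.07, -0.0, 0.0]
ft_force: [-0.2, -0.2, -0.5]
grip_width: 0.618
```

Emit:
move_arm(claw=[0.62,0.62,0.62,0.62], dp=[[0,0,0.006],[0,0,0.006],[0,0,0],[0,0,0]], turn=[[0,0,0],[0,0,0],[0,0,0],[0,0,0]])

```text
clock: 12.77
position: [0.4191, 0.2459, 0.0013]
ee_rot: [0.998, -0.07, -0.0, -0.0]
ft_force: [-1.1, 0.3, -0.3]
grip_width: 0.62
```

Emit:
move_arm(claw=[0.62,0.62,0.62,0.62], dp=[[0,0,0.006],[0,0,0.006],[0,0,0],[0,0,0]], turn=[[0,0,0],[0,0,0],[0,0,0],[0,0,0]])

```text
clock: 13.1
position: [0.4191, 0.2458, -0.0011]
ee_rot: [0.998, -0.07, -0.0, 0.0]
ft_force: [-0.3, 0.3, 0.1]
grip_width: 0.621
```

Emit:
move_arm(claw=[0.62,0.62,0.62,0.62], dp=[[0,0,0.006],[0,0,0.006],[0,0,0],[0,0,0]], turn=[[0,0,0],[0,0,0],[0,0,0],[0,0,0]])

```text
clock: 13.43
position: [0.4192, 0.246, -0.0034]
ee_rot: [0.998, -0.07, 0.0, -0.0]
ft_force: [-0.2, 0.0, 1.4]
grip_width: 0.621
```

Emit:
move_arm(claw=[0.62,0.62,0.62,0.62], dp=[[0,0,0.004],[0,0,0.004],[0,0,0],[0,0,0]], turn=[[0,0,0],[0,0,0],[0,0,0],[0,0,0]])

```text
clock: 13.77
position: [0.4192, 0.246, -0.0036]
ee_rot: [0.998, -0.07, -0.001, -0.001]
ft_force: [-9.9, -6.4, 31.5]
grip_width: 0.621
```

Emit:
move_arm(claw=[0.62,0.62,0.62], dp=[[0,0,-0.018],[0,0,0],[0,0,0]], turn=[[0,0,0],[0,0,0],[0,0,0]])

```text
clock: 14.02
position: [0.4191, 0.246, -0.0015]
ee_rot: [0.998, -0.07, 0.0, -0.0]
ft_force: [0.2, -0.4, -0.2]
grip_width: 0.616
```

Emit:
move_arm(claw=[0.56,0.52,0.48,0.44,0.4,0.4], dp=[[0,0,0],[0,0,0],[0,0,0],[0,0,0],[0,0,0],[0,0,0]], turn=[[0,0,0],[0,0,0],[0,0,0],[0,0,0],[0,0,0],[0,0,0]], grip_force=60)

```text
clock: 14.52
position: [0.4193, 0.2458, -0.0012]
ee_rot: [0.998, -0.07, -0.0, -0.0]
ft_force: [-1.4, -2.4, 9.8]
grip_width: 0.497
```

Emit:
move_arm(claw=[0.3,0.3,0.3,0.3,0.3,0.3], dp=[[0,0,0],[0,0,0],[0,0,-0.02],[0,0,-0.06],[0,0,-0.07],[0,0,0]], turn=[[0,0,0],[0,0,0],[0,0,0],[0,0,0],[0,0,0],[0,0,0]], grip_force=80)

```text
clock: 15.02
position: [0.4202, 0.2465, 0.0308]
ee_rot: [0.998, -0.07, 0.001, -0.001]
ft_force: [0.9, 0.2, -2.2]
grip_width: 0.482
```

Run:
```python
from h import *
o=manip.get_obs();print(o['position'],o['ft_force'],o['torque'],o['grip_width'])
s=cams.camera("scene")[:,:,::-1]; 
cv2.imwrite("pics/scene3.png",s)
cv2.imwrite("pics/scene3a.png",cv2.resize(s[120:200,240:340],None,fx=6,fy=6,interpolation=cv2.INTER_CUBIC))
```

```text
[0.42019168 0.24651909 0.03077547] [ 0.91154968  0.21753965 -2.18935285] [ 0.05428651 -0.06508668 -0.03014444] 0.48196077349355615
```

View pics/scene3a.png

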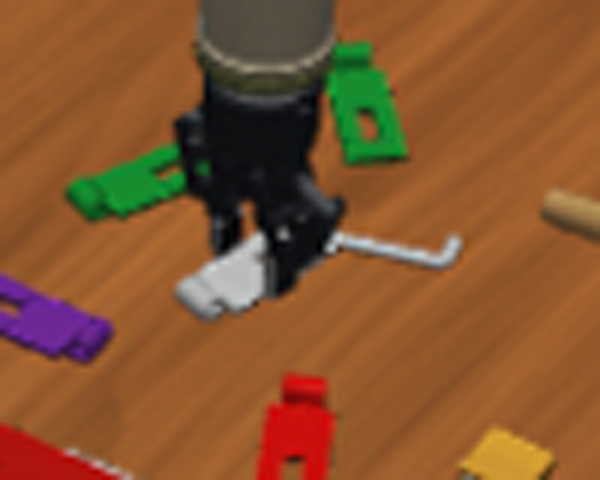

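The strap is lifted and looks level. Next I'll carry it to about 40 mm in front of the lid eye.

Emit:
move_arm(claw=[0.3,0.3,0.3,0.3,0.3,0.3,0.3,0.3], dp=[[0,0,-0.1],[0,0,-0.15],[0,0,-0.15],[0.05,0.06,-0.15],[0.1,0.13,-0.05],[0.1,0.13,0],[0.1,0.13,0],[0.1,0.13,0]], turn=[[0,0,0],[0,0,0],[0,0,0],[0,0,0],[0,0,0],[0,0,0],[0,0,0],[0,0,0]])

```text
clock: 15.73
position: [0.4923, 0.1175, 0.1484]
ee_rot: [0.998, -0.069, -0.0, -0.0]
ft_force: [0.1, -0.8, -2.5]
grip_width: 0.484
```

Emit:
move_arm(claw=[0.3,0.3,0.3,0.3,0.3,0.3,0.3,0.3], dp=[[0.1,0.13,0],[0.1,0.13,0],[0.05,0.06,0],[0,0,0],[0,0,0],[0,0,0],[0,0,0],[0,0,0]], turn=[[0,0,0],[0,0,0],[0,0,0],[0,0,-0.12],[0,0,-0.12],[0,0,-0.124],[0,0,0],[0,0,0]])

```text
clock: 16.4
position: [0.5324, 0.0482, 0.148]
ee_rot: [0.997, 0.072, -0.0, -0.0]
ft_force: [0.3, -0.5, -3.1]
grip_width: 0.488
```

Run:
```python
from h import *
o=manip.get_obs();print(o['position'],R.from_quat(o['ee_rot']).as_matrix().round(4).tolist(),o['ft_force'],o['torque'],o['grip_width'])
s=cams.camera("scene")[:,:,::-1]; t=cams.camera("top")[:,:,::-1]
cv2.imwrite("pics/scene4.png",s);cv2.imwrite("pics/top4.png",t)
cv2.imwrite("pics/scene4a.png",cv2.resize(s[145:245,200:320],None,fx=6,fy=6,interpolation=cv2.INTER_CUBIC))
cv2.imwrite("pics/top4a.png",cv2.resize(t[130:220,210:320],None,fx=6,fy=6,interpolation=cv2.INTER_CUBIC))
```

```text
[0.53238484 0.04823753 0.14803492] [[0.9897, 0.1432, -0.0008], [0.1432, -0.9897, 0.0001], [-0.0008, -0.0002, -1.0]] [ 0.25624102 -0.51569414 -3.13532492] [0.02879267 0.00884189 0.00242405] 0.4882011024263182
```

View pics/scene4a.png

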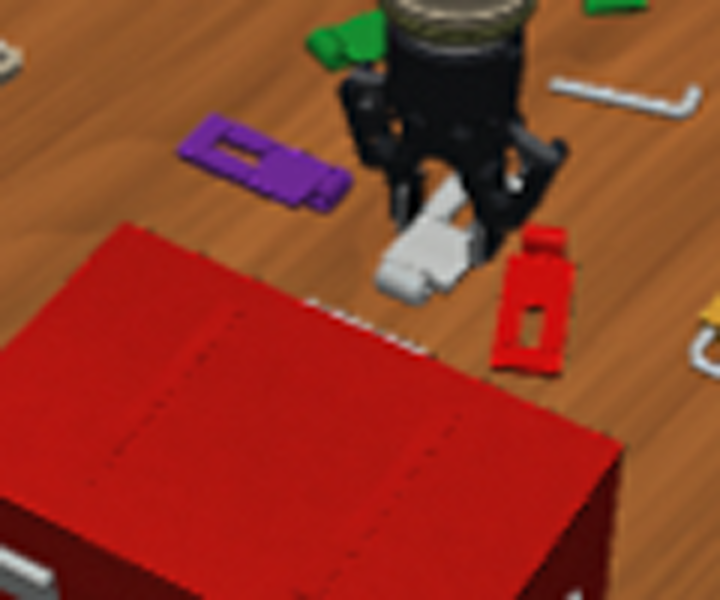

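View pics/top4a.png

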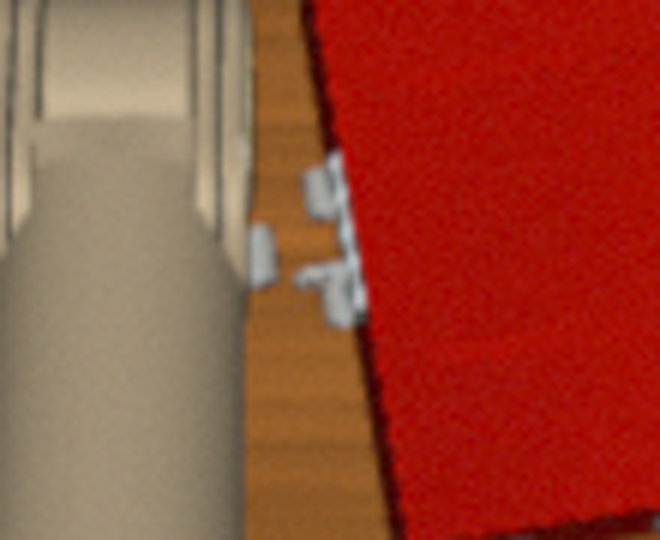

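```bash
cat > meas.py <<'E'
from h import *
import sys
f,zs=sys.argv[1],float(sys.argv[2])
t=cv2.imread(f)[130:220,210:320]
t=cv2.resize(t,None,fx=6,fy=6,interpolation=cv2.INTER_CUBIC)
h=cv2.cvtColor(t,cv2.COLOR_BGR2HSV)
m=((h[...,1]<60)&(h[...,2]>120)).astype(np.uint8); m[:,:235]=0
n,l,s,c=cv2.connectedComponentsWithStats(m)
e=np.array([.1461,-.9893]); y=np.array([.9893,.1461]); E=np.array([.5465,-.0375])
for i in range(1,n):
    if s[i,4]<150: continue
    v,u=np.where(l==i); px=np.c_[u,v]/6+np.array([210-5/12,130-5/12])
    for z in (zs,.139):
        w=ray("top",px,z)[:,:2]-E; a=w@e;b=w@y
        print(s[i],z,"x %.1f..%.1f y %.1f..%.1f"%tuple(1000*np.r_[np.percentile(a,[1,99]),np.percentile(b,[1,99])]))
E
python3 meas.py pics/top4.png .163
```

```text
[235 133  14  34 333] 0.163 x -40.5..-34.0 y 44.1..60.1
[235 133  14  34 333] 0.139 x -40.0..-33.4 y 49.6..65.9
[ 295  153   70  174 5428] 0.163 x -19.6..9.9 y -42.8..39.7
[ 295  153   70  174 5428] 0.139 x -18.8..11.3 y -38.7..45.2
[ 242  226   34   62 1667] 0.163 x -46.6..-30.5 y -16.9..12.1
[ 242  226   34   62 1667] 0.139 x -46.2..-29.9 y -12.4..17.1
```

```bash
cat >> meas.py <<'E'
i=max(range(1,n),key=lambda k:s[k,4]); v,u=np.where(l==i); px=np.c_[u,v]/6+np.array([210-5/12,130-5/12])
for z in(.125,.135,.145):
  w=ray("top",px,z)[:,:2]-E; a=1000*w@e;b=1000*w@y
  for lo in(-9,-7,-5,-3):
    bb=np.sort(b[(a>lo)&(a<lo+2)]); g=np.diff(bb)>3
    print(z,lo,"ends",bb[0].round(1),bb[-1].round(1),"gaps",[(bb[k].round(1),bb[k+1].round(1)) for k in np.where(g)[0]])
E
python3 meas.py pics/top4.png .159 | tail -12
```

```text
0.125 -9 ends -35.3 42.7 gaps [(np.float64(-4.6), np.float64(21.5))]
0.125 -7 ends -36.6 43.6 gaps [(np.float64(-4.9), np.float64(20.7))]
0.125 -5 ends -37.0 44.4 gaps [(np.float64(-4.8), np.float64(20.3))]
0.125 -3 ends -37.8 44.5 gaps [(np.float64(-4.6), np.float64(18.9))]
0.135 -9 ends -37.0 40.9 gaps [(np.float64(-6.5), np.float64(18.8))]
0.135 -7 ends -38.4 41.7 gaps [(np.float64(-6.9), np.float64(18.7))]
0.135 -5 ends -39.3 42.1 gaps [(np.float64(-6.7), np.float64(18.2))]
0.135 -3 ends -39.6 42.5 gaps [(np.float64(-6.3), np.float64(16.8))]
0.145 -9 ends -38.8 38.7 gaps [(np.float64(-8.5), np.float64(16.7))]
0.145 -7 ends -40.2 39.9 gaps [(np.float64(-8.6), np.float64(16.6))]
0.145 -5 ends -41.0 40.1 gaps [(np.float64(-8.4), np.float64(16.0))]
0.145 -3 ends -41.3 40.3 gaps [(np.float64(-8.2), np.float64(14.1))]
```

Emit:
move_arm(claw=[0.3,0.3,0.3,0.3,0.3,0.3], dp=[[0.012,0,0.05],[0,0,0.05],[0,0,0.02],[0,0,0],[0,0,0],[0,0,0]], turn=[[0,0,-0.004],[0,0,0],[0,0,0],[0,0,0],[0,0,0],[0,0,0]])

```text
clock: 17.0
position: [0.5352, 0.0485, 0.1246]
ee_rot: [0.997, 0.075, 0.0, 0.0]
ft_force: [0.8, -1.1, -2.9]
grip_width: 0.482
```

```bash
cat > st.py <<'E'
from h import *
o=manip.get_obs(); p=np.array(o['position']); M=R.from_quat(o['ee_rot']).as_matrix()
e=np.array([.1461,-.9893]); y=np.array([.9893,.1461]); E=np.array([.5465,-.0375])
w=p[:2]-E; F=o['ft_force'][:2]
print("t %.2f"%o['clock'],"box x %.2f y %.2f z %.2f mm"%(1000*w@e+47.1,1000*w@y,1000*p[2]),"yaw %.2f"%np.degrees(np.arctan2(M[1,0],M[0,0])),"tilt",M[2,:2].round(4),"F box %.1f %.1f %.1f"%(F@e,F@y,o['ft_force'][2]),"tq",np.round(o['torque'],2),"g",round(o['grip_width'],3))
E
python3 st.py
python3 - <<'E'
from h import *
t=cams.camera("top")[:,:,::-1]; cv2.imwrite("pics/top5.png",t)
E
python3 meas.py pics/top5.png .135
```

```text
t 17.00 box x -39.59 y 1.41 z 124.63 mm yaw 8.55 tilt [0.0001 0.0001] F box 1.2 0.6 -2.9 tq [ 0.01 -0.04 -0.  ] g 0.482
[ 295  153   70  174 5427] 0.135 x -18.8..11.5 y -38.1..46.1
[ 295  153   70  174 5427] 0.139 x -18.9..11.3 y -38.7..45.2
[ 244  230   32   61 1616] 0.135 x -45.7..-30.2 y -13.8..16.3
[ 244  230   32   61 1616] 0.139 x -45.7..-30.3 y -14.6..15.5
0.125 -9 ends -35.3 42.7 gaps [(np.float64(-4.6), np.float64(21.5))]
0.125 -7 ends -36.6 43.6 gaps [(np.float64(-4.6), np.float64(20.7))]
0.125 -5 ends -37.5 44.4 gaps [(np.float64(-4.7), np.float64(20.3))]
0.125 -3 ends -37.8 44.4 gaps [(np.float64(-4.6), np.float64(18.9))]
0.135 -9 ends -37.0 40.9 gaps [(np.float64(-6.5), np.float64(18.8))]
0.135 -7 ends -38.4 41.7 gaps [(np.float64(-6.5), np.float64(18.7))]
0.135 -5 ends -39.3 42.1 gaps [(np.float64(-6.7), np.float64(18.2))]
0.135 -3 ends -39.6 42.2 gaps [(np.float64(-6.3), np.float64(16.8))]
0.145 -9 ends -38.8 38.7 gaps [(np.float64(-8.5), np.float64(16.7))]
0.145 -7 ends -40.2 39.9 gaps [(np.float64(-8.4), np.float64(16.3))]
0.145 -5 ends -41.0 39.8 gaps [(np.float64(-8.4), np.float64(15.5))]
0.145 -3 ends -41.3 40.0 gaps [(np.float64(-8.2), np.float64(14.6))]
```

Emit:
move_arm(claw=[0.3,0.3,0.3,0.3,0.3,0.3,0.3,0.3], dp=[[0,0.03,0],[0,0.03,0],[0,0.03,0],[0,0.02,0],[0,0.02,0],[0,0.01,0],[0,0.01,0],[0,0,0]], turn=[[0,0,0],[0,0,0],[0,0,0],[0,0,0],[0,0,0],[0,0,0],[0,0,0],[0,0,0]])

```text
clock: 17.72
position: [0.5396, 0.0185, 0.1245]
ee_rot: [0.997, 0.075, 0.0, 0.0]
ft_force: [0.0, -0.1, -2.6]
grip_width: 0.485
```

```bash
python3 st.py
```

```text
t 17.72 box x -9.26 y 1.37 z 124.55 mm yaw 8.55 tilt [0.     0.0001] F box 0.1 0.0 -2.6 tq [ 0.03 -0.02  0.02] g 0.485
```

Emit:
move_arm(claw=[0.3,0.3,0.3,0.3,0.3,0.3,0.3,0.3], dp=[[0,0.005,0.003],[0,0.005,0],[0,0.005,0],[0,0.005,0],[0,0.005,0],[0,0.005,0],[0,0,0],[0,0,0]], turn=[[0,0,0],[0,0,0],[0,0,0],[0,0,0],[0,0,0],[0,0,0],[0,0,0],[0,0,0]])

```text
clock: 18.38
position: [0.5405, 0.0129, 0.1239]
ee_rot: [0.997, 0.075, -0.0, -0.0]
ft_force: [-0.1, -0.3, -2.6]
grip_width: 0.489
```

```bash
python3 st.py
```

```text
t 18.38 box x -3.66 y 1.39 z 123.95 mm yaw 8.57 tilt [-0.     -0.0001] F box 0.3 -0.2 -2.6 tq [-0.04 -0.04  0.04] g 0.489
```

Emit:
move_arm(claw=[0.3,0.3,0.3,0.3], dp=[[0,0.004,0],[0,0.004,0],[0,0,0],[0,0,0]], turn=[[0,0,0],[0,0,0],[0,0,0],[0,0,0]])

```text
clock: 18.72
position: [0.5407, 0.0114, 0.124]
ee_rot: [0.997, 0.075, 0.0, -0.0]
ft_force: [-0.3, -0.8, -2.7]
grip_width: 0.484
```

```bash
python3 st.py
```

```text
t 18.72 box x -2.07 y 1.44 z 123.96 mm yaw 8.57 tilt [ 0.0001 -0.0001] F box 0.8 -0.4 -2.7 tq [-0.01  0.01 -0.01] g 0.484
```

Now I'll creep forward until the knuckle touches the lid face.

Emit:
move_arm(claw=[0.3,0.3,0.3,0.3], dp=[[0,0.003,0],[0,0.002,0],[0,0,0],[0,0,0]], turn=[[0,0,0],[0,0,0],[0,0,0],[0,0,0]])

```text
clock: 19.05
position: [0.5409, 0.0104, 0.1239]
ee_rot: [0.997, 0.075, -0.0, -0.0]
ft_force: [0.7, -0.6, -2.8]
grip_width: 0.483
```

```bash
python3 st.py
```

```text
t 19.05 box x -1.09 y 1.41 z 123.95 mm yaw 8.58 tilt [-0.     -0.0001] F box 0.7 0.6 -2.8 tq [-0.   -0.01 -0.01] g 0.483
```

Emit:
move_arm(claw=[0.3,0.3,0.3,0.3], dp=[[0,0.002,0],[0,0.002,0],[0,0,0],[0,0,0]], turn=[[0,0,0],[0,0,0],[0,0,0],[0,0,0]])

```text
clock: 19.38
position: [0.541, 0.0095, 0.124]
ee_rot: [0.997, 0.075, -0.0, -0.0]
ft_force: [0.6, -0.6, -2.5]
grip_width: 0.485
```

```bash
python3 st.py
```

```text
t 19.38 box x -0.25 y 1.41 z 123.96 mm yaw 8.57 tilt [-0.     -0.0001] F box 0.6 0.5 -2.5 tq [ 0.05 -0.03 -0.02] g 0.485
```

Emit:
move_arm(claw=[0.3,0.3,0.3,0.3], dp=[[0,0.002,0],[0,0.002,0],[0,0,0],[0,0,0]], turn=[[0,0,0],[0,0,0],[0,0,0],[0,0,0]])

```text
clock: 19.72
position: [0.541, 0.0093, 0.1239]
ee_rot: [0.997, 0.075, -0.0, -0.0]
ft_force: [-0.4, 2.2, -2.8]
grip_width: 0.49
```

```bash
python3 st.py
```

```text
t 19.72 box x 0.01 y 1.40 z 123.87 mm yaw 8.60 tilt [-0.0002 -0.0006] F box -2.3 -0.1 -2.8 tq [0.65 0.16 0.04] g 0.49
```

Emit:
move_arm(claw=[0.3,0.3,0.3,0.3], dp=[[0,0.002,0],[0,0.001,0],[0,0,0],[0,0,0]], turn=[[0,0,0],[0,0,0],[0,0,0],[0,0,0]])

```text
clock: 20.05
position: [0.541, 0.0092, 0.1238]
ee_rot: [0.997, 0.075, -0.0, -0.001]
ft_force: [-0.9, 5.3, -3.1]
grip_width: 0.481
```

```bash
python3 st.py
python3 - <<'E'
from h import *
s=cams.camera("scene")[:,:,::-1]; t=cams.camera("top")[:,:,::-1]
cv2.imwrite("pics/scene6.png",s);cv2.imwrite("pics/top6.png",t)
cv2.imwrite("pics/scene6a.png",cv2.resize(s[145:245,200:320],None,fx=6,fy=6,interpolation=cv2.INTER_CUBIC))
cv2.imwrite("pics/top6a.png",cv2.resize(t[140:200,230:290],None,fx=10,fy=10,interpolation=cv2.INTER_CUBIC))
E
```

```text
t 20.05 box x 0.09 y 1.38 z 123.84 mm yaw 8.62 tilt [-0.0004 -0.0012] F box -5.3 -0.1 -3.1 tq [ 1.15  0.32 -0.01] g 0.481
```

View pics/scene6a.png

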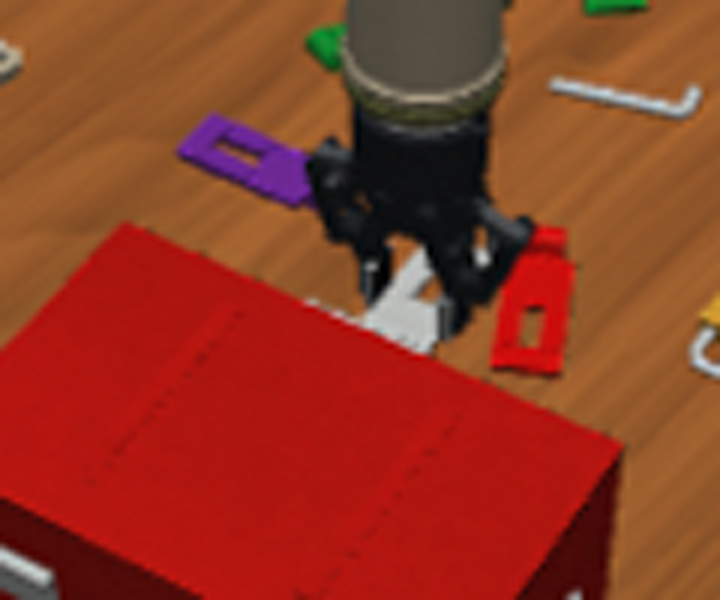

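View pics/top6a.png

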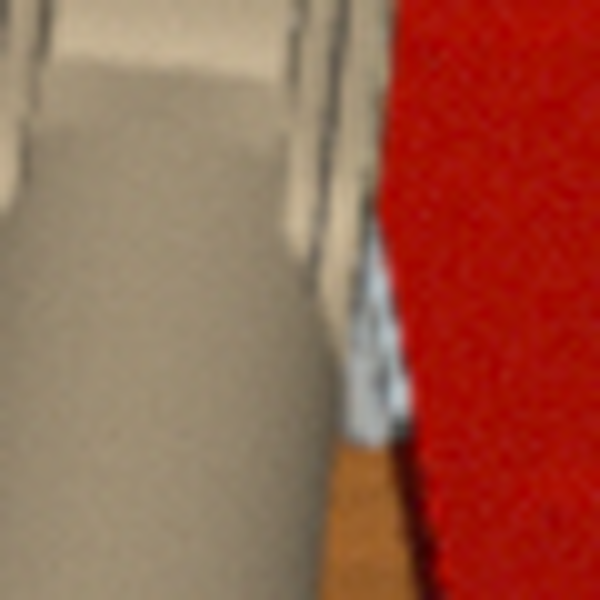

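The knuckle touched the lid face at the predicted place, box x about 0. I'll back off slightly, then feel gently upwards for the knuckle plate to check the height.

Emit:
move_arm(claw=[0.3,0.3,0.3,0.3,0.3,0.3], dp=[[0,-0.005,0],[0,0,0],[0,0,-0.005],[0,0,-0.005],[0,0,-0.003],[0,0,0]], turn=[[0,0,0],[0,0,0],[0,0,0],[0,0,0],[0,0,0],[0,0,0]])

```text
clock: 20.65
position: [0.5409, 0.0093, 0.1266]
ee_rot: [0.997, 0.075, -0.0, -0.0]
ft_force: [-1.6, 3.4, -4.1]
grip_width: 0.486
```

```bash
python3 st.py
```

```text
t 20.65 box x -0.02 y 1.34 z 126.58 mm yaw 8.58 tilt [-0.0002 -0.0003] F box -3.6 -1.1 -4.1 tq [0.79 0.14 0.04] g 0.486
```

Emit:
move_arm(claw=[0.3,0.3,0.3,0.3], dp=[[0,0,-0.002],[0,0,-0.001],[0,0,0],[0,0,0]], turn=[[0,0,0],[0,0,0],[0,0,0],[0,0,0]])

```text
clock: 20.98
position: [0.541, 0.0093, 0.1271]
ee_rot: [0.997, 0.075, -0.0, -0.0]
ft_force: [-0.9, 3.7, -4.6]
grip_width: 0.486
```

```bash
python3 st.py
```

```text
t 20.98 box x -0.04 y 1.39 z 127.10 mm yaw 8.58 tilt [-0.0001 -0.0002] F box -3.8 -0.4 -4.6 tq [0.85 0.24 0.04] g 0.486
```

Emit:
move_arm(claw=[0.3,0.3,0.3,0.3], dp=[[0,0,-0.002],[0,0,-0.001],[0,0,0],[0,0,0]], turn=[[0,0,0],[0,0,0],[0,0,0],[0,0,0]])

```text
clock: 21.32
position: [0.541, 0.0093, 0.1277]
ee_rot: [0.997, 0.075, -0.0, -0.0]
ft_force: [-0.4, 3.6, -4.5]
grip_width: 0.481
```

```bash
python3 st.py
```

```text
t 21.32 box x -0.03 y 1.38 z 127.71 mm yaw 8.58 tilt [-0.0001 -0.0002] F box -3.6 0.1 -4.5 tq [ 1.08  0.28 -0.04] g 0.481
```

Emit:
move_arm(claw=[0.3,0.3,0.3,0.3], dp=[[0,-0.004,0],[0,0,0],[0,0,0],[0,0,0]], turn=[[0,0,0],[0,0,0],[0,0,0],[0,0,0]])

```text
clock: 21.65
position: [0.5411, 0.0094, 0.1279]
ee_rot: [0.997, 0.074, 0.0, 0.0]
ft_force: [-0.5, -0.8, -3.3]
grip_width: 0.485
```

```bash
python3 st.py
```

```text
t 21.65 box x -0.07 y 1.47 z 127.86 mm yaw 8.54 tilt [0.0003 0.0006] F box 0.7 -0.6 -3.3 tq [ 0.05  0.06 -0.  ] g 0.485
```

Emit:
move_arm(claw=[0.3,0.3,0.3], dp=[[0,0,-0.002],[0,0,0],[0,0,0]], turn=[[0,0,0],[0,0,0],[0,0,0]])

```text
clock: 21.9
position: [0.541, 0.0096, 0.1282]
ee_rot: [0.997, 0.075, 0.0, 0.0]
ft_force: [0.4, -1.4, -4.0]
grip_width: 0.49
```

```bash
python3 st.py
```

```text
t 21.90 box x -0.27 y 1.44 z 128.17 mm yaw 8.55 tilt [0.0001 0.0004] F box 1.5 0.2 -4.0 tq [-0.13 -0.03  0.01] g 0.49
```

Emit:
move_arm(claw=[0.3,0.3,0.3], dp=[[0,0,-0.002],[0,0,0],[0,0,0]], turn=[[0,0,0],[0,0,0],[0,0,0]])

```text
clock: 22.15
position: [0.5409, 0.0098, 0.1285]
ee_rot: [0.997, 0.075, 0.0, 0.0]
ft_force: [-0.0, -1.5, -4.9]
grip_width: 0.485
```

```bash
python3 st.py
```

```text
t 22.15 box x -0.50 y 1.40 z 128.51 mm yaw 8.57 tilt [-0.      0.0002] F box 1.5 -0.3 -4.9 tq [-0.2  -0.08  0.07] g 0.485
```

Emit:
move_arm(claw=[0.3,0.3,0.3,0.3,0.3,0.3,0.3,0.3], dp=[[0,0,0.005],[0,0,0.005],[0,0,0.005],[0,0,0.005],[0,0,0.003],[0,0,0],[0,0,0],[0,0,0]], turn=[[0,0,0],[0,0,0],[0,0,0],[0,0,0],[0,0,0],[0,0,0],[0,0,0],[0,0,0]])

```text
clock: 22.82
position: [0.541, 0.01, 0.124]
ee_rot: [0.997, 0.075, 0.0, -0.0]
ft_force: [0.6, -0.6, -2.8]
grip_width: 0.484
```

```bash
python3 st.py
```

```text
t 22.82 box x -0.71 y 1.46 z 123.98 mm yaw 8.58 tilt [ 0.0001 -0.0001] F box 0.7 0.5 -2.8 tq [-0.   -0.03 -0.01] g 0.484
```

Emit:
move_arm(claw=[0.3,0.3,0.3,0.3,0.3,0.3,0.3,0.3], dp=[[0,0.0015,0.0005],[0,0,0],[0,0,0],[0,0,0],[0,0,0],[0,0,0],[0,0,0],[0,0,0]], turn=[[0,0,0],[0,0,0],[0,0,0],[0,0,0],[0,0,0],[0,0,0],[0,0,0],[0,0,0]])

```text
clock: 23.48
position: [0.541, 0.0097, 0.1239]
ee_rot: [0.997, 0.075, 0.0, -0.0]
ft_force: [0.2, -0.1, -2.5]
grip_width: 0.486
```

```bash
python3 st.py;  python3 - <<'E'
from h import *
s=cams.camera("scene")[:,:,::-1]; t=cams.camera("top")[:,:,::-1]
cv2.imwrite("pics/scene7.png",s)
cv2.imwrite("pics/scene7a.png",cv2.resize(s[175:215,235:295],None,fx=12,fy=12,interpolation=cv2.INTER_CUBIC))
cv2.imwrite("pics/top7.png",t)
E
python3 st.py
```

```text
t 23.48 box x -0.40 y 1.45 z 123.87 mm yaw 8.58 tilt [ 0.0001 -0.0001] F box 0.1 0.1 -2.5 tq [-0.   -0.   -0.02] g 0.486
t 23.58 box x -0.40 y 1.43 z 123.84 mm yaw 8.58 tilt [ 0. -0.] F box 0.8 0.5 -3.2 tq [0.01 0.02 0.01] g 0.484
```

View pics/scene7a.png

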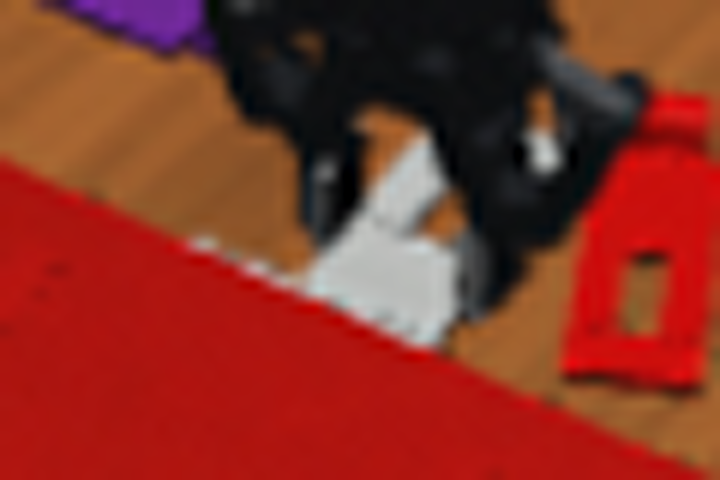

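View pics/top7.png

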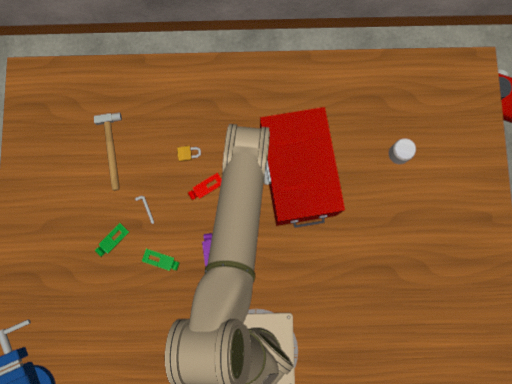

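```bash
python3 -c "
from workcell import manip
print(manip.hand_in())"
```

```text
the job is handed in; nothing more can be done
None
```

I shut the lid and the gripper is now holding the strap's knuckle in the gap between the lid's two knuckles. I handed the job in at about 23.6 s of the 54 s allowed.

- **Lid:** I pushed it down slowly with 2–7 N. At the end the resistance rose firmly with the tool at z = 0.170 m, reaching 31 N, which is above your 3–8 N figure. Pictures afterwards showed the lid shut.
- **Distance from the lid:** The knuckle touched the lid's face within 0.1 mm of where I expected. I then backed off about 0.4 mm, so it is free of the face.
- **Height:** I felt gently upwards for the knuckle plate. Contact put the in-line height at about 0.3 mm from the height taken from the grasp, which is the one I used.
- **At hand-in:** The side forces were under 1 N and about 3 N of strap weight hung in an 80 N grip.
- **Other things:** The pin, padlock, hammer, tin and the coloured look-alikes appear unmoved in the last top picture.

**Less certain:**
- **Along the holes:** I centred the knuckle only from the pictures, to about 1 mm of the 2 mm play each side, and did not check it by touch. The arm hides the gap in the last pictures.
- **Gripper width:** It reads 41–42 mm on the 44 mm plate. I put that down to the fingers flexing, but did not confirm it.
- **Bench touch:** When I felt for the bench before grasping, the fingertips briefly pressed it with about 31 N.

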